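Register a microplate on the stack by feel

ROBOT

A 7-joint arm with a two-finger parallel gripper is mounted at the origin on a cart in front of the work surface, level with it; the furniture and walls round the work are solid. World frame = base frame: x ahead of the robot, y to its left, z up, the work surface at z = 0. Lengths are in m, angles in rad, forces in N, time in s.
With the tool pointing down it reaches from about 0.425 to 0.925 m from the base axis. Payload 6.8 kg.
Tool frame: the origin (TCP) lies between the finger pads; the fingertips stand 14 mm ahead of it and the grasp point (between the pads) lies 5 mm behind it; z points along the fingers, y is the direction in which the jaws open and shut (so a half turn about z gives the same grasp; the last joint's range is limited). The gripper opens to 88 mm and grips with 3 to 60 N. Pads are 20 mm wide; open, the fingers measure 115 mm over their backs; the gripper's body (75 mm by 178 mm) begins 61 mm behind the grasp point.
Start: joints at [-1.395, 0.477, 0.022, 1.555, -0.011, 1.109, -0.083], TCP at [0.189, 0.648, 0.237] pointing down, gripper open.
Joint ranges: [-2.96, 2.96], [-0.34, 2.1], [-1.41, 1.46], [0.24, 2.44], [-1.37, 4.51], [0.17, 1.92], [-2.96, 2.96]. Speed limits (rad/s): [2.39, 2.39, 3.14, 3.14, 3.14, 3.14, 3.14].

INTERFACE

Orientations are given as [roll, pitch, yaw] about the fixed x, y, z axes, in that order (R = Rz(yaw) Ry(pitch) Rx(roll)).
In Python, from plant import readout, get_image, env gives the robot as it stands. The module is installed in compiled form; this text tells all that it offers.
- The arm moves only by the tool servo_tool, never from a script. Its argument "increments" is a list of rows, each an object of numbers: "tx", "ty", "tz": the shift along the tool's x, y, z in m; "rx", "ry", "rz": the turn, a rotation vector about the tool's x, y, z in rad; "hand": the closure, from -1 (fully open) to 1 (shut). In form: [{"tx": .., "ty": .., "tz": .., "rx": .., "ry": .., "rz": .., "hand": ..}, ...]. A call has 1 to 5 rows; each row is the pose to reach, as a shift and turn from the pose commanded when the call began, along the tool's axes at that moment; what a row does not reach only later rows make up. A row lasts 1/8 s, in which the tool goes at most 62.5 mm and 10.7 degrees, less where a joint would pass 70% of its speed; a pose out of reach is approached as far as the arm can. A call with a gripper value outside its range is refused whole. The fingers move at their own pace and stop on an object; "grip_force" is the grip in N (left out, the last holds). Time passes only in rows, so rows that repeat a pose let the fingers close. It gives the time, the measured TCP pose, the force and the opening at its end, in the units of the state.
- readout.sense(): the state, without advancing time (a new reading comes with each control period).
- get_image(name): name is "side" or "top"; returns a dict with "img" (400x640x3 uint8, red, green, blue), "intrinsics" (3x3 intrinsics, pixels), "rvec" (rotation vector, rad) and "tvec" (3), from world to camera coordinates, as OpenCV has them. Camera axes: x right, y down, z forward; pixel columns grow to the right and rows downward; lengths in m; the calibration is good to about 2 mm. A picture is of the moment at which its call begins. There is no depth.
- env.hand_in(): hands the job in, once; it reports no verdict.
The state is a dict: "time": time; "qpos": joint angles; "qvel": joint speeds; "tau": joint torques, N m; "ee_pos": TCP position; "tcp_rot": TCP orientation; "wrist_force": force on the tool from outside, world axes, zero at the start; "wrist_torque": the same for the moment, N m; "opening": opening from 0.0 (shut) to 1.0 (fully open).
Only numpy, scipy, OpenCV 4.12 (cv2) and the standard library are available. Lean on these libraries where they do the work, as an engineer would, in place of code of your own. Each camera call takes 0.05 s, during which the arm holds its last target. There are 200 camera calls.

TASK

Slide the white microplate off the grey loading shelf onto the blue microplate beside it and work it about until its skirt drops over the raised deck of the blue plate, cut corners over cut corners, fully down all round. The white plate is too wide to grasp and must stay level, so push it; the blue plate may sit a few millimetres off centre in its nest, so feel for it. Leave the bottle, flask, tip box and timer behind the station standing where they are.

Things in the scene. Friction and masses are not known exactly. Their poses are not given: they have to be found in the camera images.
- upper_plate: loose white microplate, 127.8 (x) x 85.5 (y) x 15 mm, about 120 g, dark wells on top. Origin: centre of its underside; x along the long side, z up. The two corners at its -x end are cut at 45 degrees (12 mm legs). Hollow below: a 2.5 mm thick, 8 mm deep skirt runs all round. Starts flat on the loading shelf, turned up to 0.4 rad against the station.
- station: fixed stacking station; x away from the robot, y towards its loading shelf, z up; origin on the worktop at the nominal centre of the nest, where the blue plate stands. Base slab 6 mm thick, x -106 to 106, y -66 to 204 mm. The blue plate is sunk in a dark carrier tray, 180 (x) mm long, y -54 to 43 mm, whose top is flush with the ledge at z = 21 mm. Low steel stops (top at z = 15 mm) stand round the tray.
- shelf_top (a point): centre of the top of the station's grey loading shelf, at x = 0, y = 122.5, z = 25.5 mm in the station's frame; flat and without rims, 190 (x) x 155 (y) mm, so its edge towards the nest is at y = 45 mm.
- nest_deck (a point): nominal centre of the blue plate's raised deck top (station x = 0, y = 0, z = 25 mm). The blue plate and its tray are fixed, square to the station, with the white plate's outline and its cut corners also at -x; its true centre lies at y = 0 but up to 4 mm either way in x (not measured; this point does not follow it).
- nest_ledge (a point): nominal centre of the blue plate at the height of its ledge (station x = 0, y = 0, z = 21 mm). The deck is 4 mm smaller than the outline all round, 4 mm high. The skirt clears it by 1.5 mm per side: once centred and square within that, the white plate drops 4 mm, its origin at this height, and the deck then holds it against sideways pushes.
- tip_box: pipette tip box with blue base and clear lid, 82x120x72 mm, bystander at the back; origin: centre of its underside
- flask: conical glass flask, 80x80x120 mm, bystander at the back; origin: centre of its underside
- bottle_amber: amber bottle with black cap, 68x68x142 mm, bystander at the back; origin: centre of its underside
- timer: small white timer with a display, 46x62x68 mm, bystander at the back; origin: centre of its underside

How it is judged:
By the outcome, as a careful person would: the job done as asked, in the order asked, and still so for the second after the job is handed in, with the robot touching nothing.
It also fails if it takes over 51 s, if anything falls off the work surface, if the arm or the gripper's body presses on something with over 40 N, if the wrist force passes 120 N, or if a joint passes its speed limit or range.

## Working session

There is one attempt and no reset: what is moved stays moved. The work goes in short steps, Python scripts to look and compute and a tool call to move; the robot and the scene stay as the last step left them, time stands still between calls to the robot, and variables do not carry over. Pictures are saved under pics/ and viewed, about 8 in all and at most 12, crops included, and the job is handed in when it is done.

Besides the shell and the picture viewer there is one more tool, called as name([rows], argument=value, ...), one row to a line, values as JSON. servo_tool: Moves the arm, as the interface text tells. Its arguments: {"type":"object","properties":{"increments":{"type":"array"},"grip_force":{"type":"number"}},"required":["increments"]}

```bash
mkdir -p pics
cat > h.py <<'E'
import numpy as np, cv2
from plant import readout, get_image, env
def cam(n,save=None):
    d=get_image(n)
    if save: cv2.imwrite('pics/'+save,d['img'][:,:,::-1])
    return d
def ray(d,uv,z):
    K=np.array(d['intrinsics']);R=cv2.Rodrigues(np.array(d['rvec'],float))[0];t=np.array(d['tvec']).ravel()
    uv=np.atleast_2d(uv).astype(float)
    r=np.c_[uv,np.ones(len(uv))]@np.linalg.inv(K).T@R
    c=-R.T@t
    return c+r*((z-c[2])/r[:,2])[:,None]
def proj(d,P):
    return cv2.projectPoints(np.atleast_2d(P).astype(float),np.array(d['rvec'],float),np.array(d['tvec'],float),np.array(d['intrinsics'],float),None)[0][:,0]
E
python3 - <<'E'
from h import *
a=cam('top','t0.png');b=cam('side','s0.png')
s=readout.sense()
print({k:np.round(v,3).tolist() for k,v in s.items()})
for d in(a,b):
    R=cv2.Rodrigues(np.array(d['rvec'],float))[0];print(-R.T@np.array(d['tvec']).ravel(),R[2])
E
```

```text
{'time': 0.1, 'qpos': [-1.395, 0.478, 0.022, 1.556, -0.011, 1.109, -0.083], 'qvel': [0.001, -0.001, -0.001, -0.004, 0.002, 0.001, -0.002], 'tau': [0.004, -58.409, 1.539, -27.332, -0.054, 0.013, 0.0], 'ee_pos': [0.189, 0.648, 0.236], 'tcp_rot': [-3.14, 0.0, 2.858], 'wrist_force': [-0.339, 0.369, 0.496], 'wrist_torque': [0.044, 0.011, 0.022], 'opening': 1.002}
[0.48669911 0.15137965 0.89562365] [ 0.19424893 -0.00688521 -0.98092811]
[ 0.77141341 -0.24057945  0.78735224] [-0.14057632  0.46195191 -0.87569329]
```

View pics/t0.png

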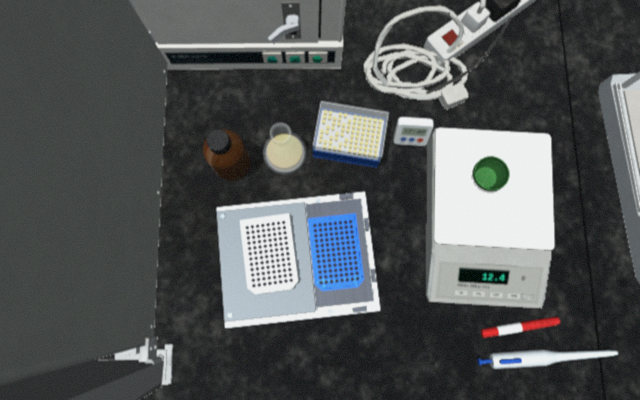

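View pics/s0.png

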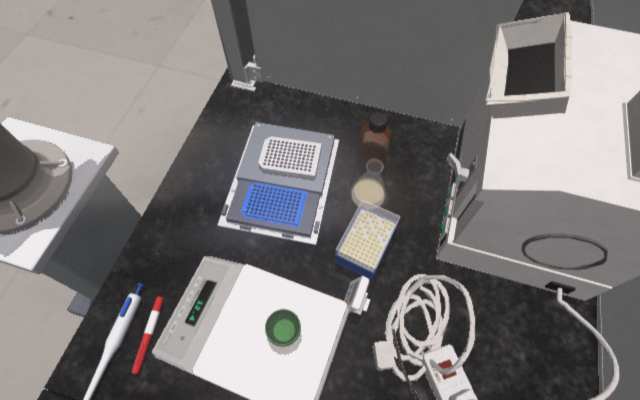

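```bash
cat >> h.py <<'E'
def masks(d):
    im=d['img'];hsv=cv2.cvtColor(im,cv2.COLOR_RGB2HSV);H,S,V=cv2.split(hsv)
    return dict(blue=((H>100)&(H<125)&(S>120)&(V>70)),white=((S<40)&(V>195)),grey=((V>110)&(V<195)&(S<70)))
def comp(m,uv,k=5):
    m=cv2.morphologyEx(m.astype(np.uint8),cv2.MORPH_CLOSE,np.ones((k,k),np.uint8))
    n,l,st,c=cv2.connectedComponentsWithStats(m)
    u,v=np.round(uv).astype(int)
    w=l[v-8:v+9,u-8:u+9];i=np.bincount(w[w>0]).argmax()
    cs=cv2.findContours((l==i).astype(np.uint8),cv2.RETR_EXTERNAL,cv2.CHAIN_APPROX_NONE)[0]
    return max(cs,key=cv2.contourArea)[:,0].astype(float)
def rect(d,c,z):
    P=ray(d,c,z)[:,:2]
    (x,y),(w,h),a=cv2.minAreaRect((P*1000).astype(np.float32))
    return np.round([x,y,w,h,a],2)
E
python3 - <<'E'
from h import *
for n,wp,bp,gp in(('top',(269,253),(336,250),(235,300)),('side',(290,157),(275,204),(250,140))):
    d=cam(n);m=masks(d)
    print(n,'white',rect(d,comp(m['white'],wp),.0405),'blue25',rect(d,comp(m['blue'],bp),.025),'blue21',rect(d,comp(m['blue'],bp),.021))
    print(' shelf',rect(d,comp(m['grey']|m['white']&0,gp),.0255))
    g=comp(m['grey'],gp); print(ray(d,cv2.approxPolyDP(g.astype(np.float32)[:,None],4,True)[:,0],.0255).round(4)[:,:2].tolist())
    print([d['img'][v,u].tolist() for u,v in(wp,bp,gp)])
d=cam('top')
c=d['img'][180:340,205:395,::-1]
cv2.imwrite('pics/c1.png',cv2.resize(c,None,fx=4,fy=3.7,interpolation=cv2.INTER_CUBIC))
E
```

```text
top white [553.49 182.02 202.15 256.76   5.45] blue25 [564.81 115.35 127.92  85.38   5.47] blue21 [565.17 115.18 128.5   85.78   5.47]Traceback (most recent call last):
  File "<stdin>", line 5, in <module>
  File "h.py", line 22, in comp
    w=l[v-8:v+9,u-8:u+9];i=np.bincount(w[w>0]).argmax()
                           ~~~~~~~~~~~~~~~~~~~~~~~~~~^^
ValueError: attempt to get argmax of an empty sequence
```

Run:
```python
from h import *
for n,wp,bp,gp in(('top',(269,253),(336,250),(235,300)),('side',(290,157),(275,204),(250,140))):
    d=cam(n);im=d['img'];m=masks(d)
    print(n,[im[v,u].tolist() for u,v in(wp,bp,gp)])
    print('blue21',rect(d,comp(m['blue'],bp),.021))
    V=im.max(2)
    for th in (200,215,230):
        c=comp(V>th,wp,3);print('white',th,rect(d,c,.0405),rect(d,c,.033))
    g=im[gp[1]-2:gp[1]+3,gp[0]-2:gp[0]+3].reshape(-1,3).mean(0)
    c=comp(np.abs(im-g).max(2)<25,gp,5)
    print('shelf',g.round(),rect(d,c,.0255)); print((ray(d,cv2.approxPolyDP(c.astype(np.float32)[:,None],4,True)[:,0],.0255)*1000).round(1)[:,:2].tolist())
d=cam('top')
c=d['img'][180:340,205:395,::-1]
cv2.imwrite('pics/c1.png',cv2.resize(c,None,fx=4,fy=3.7,interpolation=cv2.INTER_CUBIC))
```

```text
top [[240, 241, 242], [70, 140, 236], [180, 193, 203]]
blue21 [565.19 115.17 128.55  85.76   5.47]
white 200 [542.52 181.13 179.94 256.57   5.49] [543.01 181.39 181.52 258.82   5.49]
white 215 [561.72 230.09 129.19  85.66   7.11] [562.38 230.78 130.32  86.41   7.11]
white 230 [561.73 229.76 126.3   84.12   7.4 ] [562.38 230.45 127.41  84.86   7.4 ]
shelf [182. 194. 203.] [552.92 233.26 206.58 166.85   3.18]
[[659.4, 165.6], [645.2, 320.0], [450.6, 303.3], [462.3, 195.8], [453.6, 158.9], [461.9, 168.9], [471.5, 145.2], [483.2, 155.2], [639.8, 171.0], [650.3, 155.1]]
side [[154, 150, 155], [78, 92, 133], [145, 148, 156]]
blue21 [566.45 115.59 127.41  85.13   5.56]
white 200 [563.07 229.65 127.08  84.56   7.45] [560.98 234.37 128.35  85.41   7.45]
white 215 [563.19 229.26 126.02  82.25   7.52] [561.1  233.98 127.29  83.08   7.52]Traceback (most recent call last):
  File "<stdin>", line 8, in <module>
  File "h.py", line 22, in comp
    w=l[v-8:v+9,u-8:u+9];i=np.bincount(w[w>0]).argmax()
                           ~~~~~~~~~~~~~~~~~~~~~~~~~~^^
ValueError: attempt to get argmax of an empty sequence
```

Run:
```python
from h import *
d=cam('top');f=lambda n,uv,z:print(n,(ray(d,uv,z)[0]*1000).round())
f('bottle cap',(217,140),.142);f('flask mouth',(280,130),.12);f('flask base',(284,154),.02)
f('box front lid',(350,155),.06);f('box front base L',(313,158),.0);f('box base R',(380,165),.0)
f('timer',(412,146),0.0)
for n,uv in(('slab TL',(217,206)),('TR',(363,193)),('BR',(380,312)),('BL',(225,328))): f(n,uv,.006)
d2=cam('side')
for n,uv,z in(('cap',(377,121),.142),('flask mouth',(375,165),.12)):print(n,(ray(d2,uv,z)[0]*1000).round())
c=d['img'][180:340,205:395,::-1]
cv2.imwrite('pics/c1.png',cv2.resize(c,None,fx=4,fy=3.7,interpolation=cv2.INTER_CUBIC))
print(readout.sense()['time'])
```

```text
bottle cap [730. 302. 142.]
flask mouth [753. 205. 120.]
flask base [742. 205.  20.]
box front lid [727.  89.  60.]
box front base L [739. 152.   0.]
box base R [725.  30.   0.]
timer [760. -31.   0.]
slab TL [651. 326.   6.]
TR [671.  63.   6.]
BR [461.  40.   6.]
BL [438. 306.   6.]
cap [733. 294. 142.]
flask mouth [752. 205. 120.]
0.35
```

View pics/c1.png

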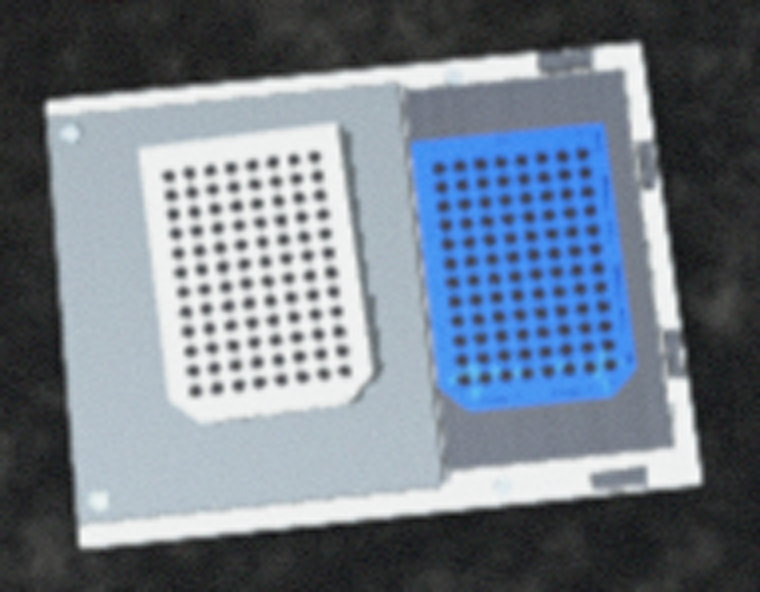

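Run:
```python
from h import *
a=cam('top');b=cam('side')
print(proj(a,[.189,.648,.237]),proj(b,[.189,.648,.237]))
for uv in((165,345),(168,380),(160,250),(160,60)):print('top',uv,[(ray(a,uv,z)[0]*1000).round().tolist() for z in(0,.1,.3)])
for uv in((242,88),(228,75),(215,10),(262,85),(460,125)):print('side',uv,[(ray(b,uv,z)[0]*1000).round().tolist() for z in(0,.1,.3)])
c=b['img'][0:150,130:480,::-1]
cv2.imwrite('pics/c2.png',cv2.resize(c,None,fx=2.2,fy=2.2,interpolation=cv2.INTER_CUBIC))
```

```text
[[-109.4661627   564.80981769]] [[192.94519228 -69.6741336 ]]
top (165, 345) [[411.0, 409.0, 0.0], [419.0, 381.0, 100.0], [436.0, 323.0, 300.0]]
top (168, 380) [[354.0, 402.0, 0.0], [369.0, 374.0, 100.0], [398.0, 318.0, 300.0]]
top (160, 250) [[574.0, 426.0, 0.0], [564.0, 395.0, 100.0], [544.0, 334.0, 300.0]]
top (160, 60) [[937.0, 443.0, 0.0], [887.0, 411.0, 100.0], [786.0, 345.0, 300.0]]
side (242, 88) [[369.0, 414.0, 0.0], [420.0, 331.0, 100.0], [522.0, 165.0, 300.0]]
side (228, 75) [[317.0, 446.0, 0.0], [375.0, 358.0, 100.0], [490.0, 184.0, 300.0]]
side (215, 10) [[179.0, 673.0, 0.0], [254.0, 557.0, 100.0], [405.0, 325.0, 300.0]]
side (262, 85) [[414.0, 439.0, 0.0], [460.0, 353.0, 100.0], [550.0, 180.0, 300.0]]
side (460, 125) [[919.0, 459.0, 0.0], [901.0, 370.0, 100.0], [863.0, 192.0, 300.0]]
```

View pics/c2.png

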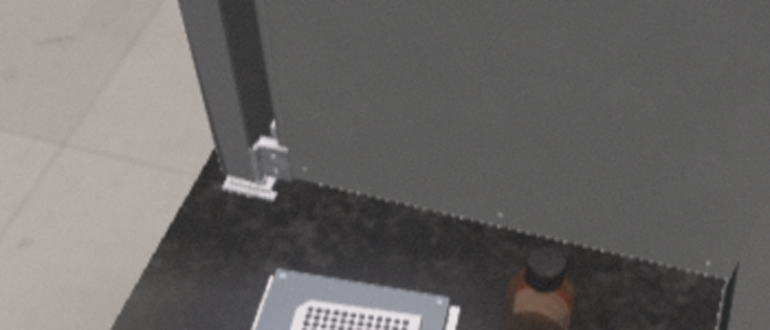

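servo_tool([
  {"tx": -0.016,"ty": -0.047,"tz": 0,"rz": 0.18,"hand": 0.0},
  {"tx": -0.032,"ty": -0.094,"tz": 0,"rz": 0.36,"hand": 0.0},
  {"tx": -0.048,"ty": -0.141,"tz": 0,"rz": 0.54,"hand": 0.0},
  {"tx": -0.064,"ty": -0.188,"tz": 0,"rz": 0.72,"hand": 0.0},
  {"tx": -0.08,"ty": -0.235,"tz": 0,"rz": 0.9,"hand": 0.0},
])

```text
invalid input at $.increments[0]: expected keys tx, ty, tz, rx, ry, rz, hand
```

```bash
cat >> h.py <<'E'
B=np.array([.5658,.1154]);PSI=.0962
def S(x,y,B=B):  # station mm -> world
    c,s=np.cos(PSI),np.sin(PSI);return B+np.array([c*x-s*y,s*x+c*y])/1000
def st(p,B=B):
    c,s=np.cos(PSI),np.sin(PSI);d=(np.array(p[:2])-B)*1000;return np.r_[c*d[0]+s*d[1],-s*d[0]+c*d[1]]
from scipy.spatial.transform import Rotation as Ro
def go(x,y,z,yaw=None):
    s=readout.sense();R=Ro.from_euler('xyz',s['tcp_rot']);d=R.inv().apply(np.array([x,y,z])-s['ee_pos'])
    w=(R.inv()*Ro.from_euler('xyz',[np.pi,0,yaw])).as_rotvec() if yaw is not None else 0
    print('t%.2f'%s['time'],'pos',np.round(s['ee_pos'],4),'rot',np.round(s['tcp_rot'],3),'st',st(s['ee_pos']).round(1),'F',np.round(s['wrist_force'],1),'op',round(float(s['opening']),3),'| d',np.round(d,4),'w',np.round(w,3))
E
python3 -c "
from h import *
go(.311,.311,.237,1.667);go(.46,.17,.237,1.667);print(readout.sense()['qpos'])"
```

```text
t0.45 pos [0.189  0.648  0.2366] rot [-3.141 -0.     2.858] st [-323.9  566.3] F [-0.1 -0.9  0.9] op 1.005 | d [-0.2115 -0.2893 -0.0004] w [-0.     0.     1.191]
t0.45 pos [0.189  0.648  0.2366] rot [-3.141 -0.     2.858] st [-323.9  566.3] F [-0.1 -0.9  0.9] op 1.005 | d [-0.394  -0.383  -0.0004] w [-0.     0.     1.191]
[-1.39510302  0.47707524  0.02237512  1.55544578 -0.01150415  1.1093079
 -0.08310655]
```

servo_tool([
  {"tx": -0.016,"ty": -0.047,"tz": 0,"rx": 0,"ry": 0,"rz": 0.18,"hand": 0.0},
  {"tx": -0.032,"ty": -0.094,"tz": 0,"rx": 0,"ry": 0,"rz": 0.36,"hand": 0.0},
  {"tx": -0.048,"ty": -0.141,"tz": 0,"rx": 0,"ry": 0,"rz": 0.54,"hand": 0.0},
  {"tx": -0.064,"ty": -0.188,"tz": 0,"rx": 0,"ry": 0,"rz": 0.72,"hand": 0.0},
  {"tx": -0.08,"ty": -0.235,"tz": 0,"rx": 0,"ry": 0,"rz": 0.9,"hand": 0.0},
])

```text
time: 1.08
ee_pos: [0.2, 0.3985, 0.2368]
tcp_rot: [3.141, -0.001, 1.952]
wrist_force: [-0.4, -0.4, 1.2]
opening: 0.51
```

```bash
python3 -c "
from h import *
go(.311,.311,.237,1.667);go(.46,.17,.237,1.667);print(readout.sense()['qpos'])"
```

```text
t1.07 pos [0.2    0.3985 0.2368] rot [ 3.141e+00 -1.000e-03  1.952e+00] st [-336.9  316.9] F [-0.4 -0.4  1.2] op 0.51 | d [-0.1225  0.0705 -0.0003] w [ 0.    -0.001  0.285]
t1.07 pos [0.2    0.3985 0.2368] rot [ 3.141e+00 -1.000e-03  1.952e+00] st [-336.9  316.9] F [-0.4 -0.4  1.2] op 0.51 | d [-3.088e-01  1.564e-01 -3.000e-04] w [ 0.    -0.001  0.285]
[-1.43117565  0.08948144  0.1986515   2.0882893  -0.0217204   0.96507258
 -0.8399955 ]
```

servo_tool([
  {"tx": -0.045,"ty": 0.02,"tz": 0,"rx": 0,"ry": 0,"rz": 0.09,"hand": 0.0},
  {"tx": -0.09,"ty": 0.045,"tz": 0,"rx": 0,"ry": 0,"rz": 0.18,"hand": 0.0},
  {"tx": -0.135,"ty": 0.073,"tz": 0,"rx": 0,"ry": 0,"rz": 0.28,"hand": 0.0},
  {"tx": -0.185,"ty": 0.1,"tz": 0,"rx": 0,"ry": 0,"rz": 0.28,"hand": 0.0},
  {"tx": -0.235,"ty": 0.125,"tz": 0,"rx": 0,"ry": 0,"rz": 0.28,"hand": 0.0},
])

```text
time: 1.7
ee_pos: [0.4058, 0.2285, 0.2371]
tcp_rot: [3.141, -0.001, 1.678]
wrist_force: [0.9, 0.3, -0.2]
opening: 0.501
```

```bash
python3 -c "
from h import *
p=S(98,114);go(*p,.15,3.2378);print(readout.sense()['qpos'])"
```

```text
t1.70 pos [0.4058 0.2285 0.2371] rot [ 3.141e+00 -1.000e-03  1.678e+00] st [-148.4  127.9] F [ 0.9  0.3 -0.2] op 0.501 | d [-0.0168  0.2461  0.0874] w [ 0.002 -0.    -1.56 ]
[-1.07965082  0.12532067  0.47720296  2.06259856 -0.0703212   0.96738472
 -0.45842644]
```

servo_tool([
  {"tx": -0.003,"ty": 0.05,"tz": 0,"rx": 0,"ry": 0,"rz": -0.17,"hand": 0.0},
  {"tx": -0.006,"ty": 0.1,"tz": 0,"rx": 0,"ry": 0,"rz": -0.34,"hand": 0.0},
  {"tx": -0.01,"ty": 0.15,"tz": 0,"rx": 0,"ry": 0,"rz": -0.51,"hand": 0.0},
  {"tx": -0.014,"ty": 0.2,"tz": 0,"rx": 0,"ry": 0,"rz": -0.68,"hand": 0.0},
  {"tx": -0.017,"ty": 0.246,"tz": 0,"rx": 0,"ry": 0,"rz": -0.85,"hand": 0.0},
])

```text
time: 2.33
ee_pos: [0.6525, 0.2391, 0.2365]
tcp_rot: [3.141, -0.0, 2.534]
wrist_force: [0.7, 0.9, -0.0]
opening: 0.501
```

```bash
python3 -c "
from h import *
p=S(98,114);go(*p,.043,3.2378);print(readout.sense()['qpos'])"
```

```text
t2.33 pos [0.6525 0.2391 0.2365] rot [ 3.141 -0.     2.534] st [ 98.2 114.8] F [ 0.7  0.9 -0. ] op 0.501 | d [-0.0004 -0.0007  0.1935] w [ 0.    -0.    -0.704]
[-0.68689764  0.52951671  0.36588407  1.52078718 -0.20153098  1.12849963
  0.68238113]
```

servo_tool([
  {"tx": 0,"ty": 0,"tz": 0.03,"rx": 0,"ry": 0,"rz": -0.17,"hand": 0.0},
  {"tx": 0,"ty": 0,"tz": 0.07,"rx": 0,"ry": 0,"rz": -0.34,"hand": 0.0},
  {"tx": 0,"ty": 0,"tz": 0.11,"rx": 0,"ry": 0,"rz": -0.51,"hand": 0.0},
  {"tx": 0,"ty": 0,"tz": 0.15,"rx": 0,"ry": 0,"rz": -0.68,"hand": 0.0},
  {"tx": 0,"ty": 0,"tz": 0.17,"rx": 0,"ry": 0,"rz": -0.704,"hand": 0.0},
])

```text
time: 2.95
ee_pos: [0.6497, 0.2385, 0.0644]
tcp_rot: [-3.141, -0.003, -3.052]
wrist_force: [0.2, 0.3, 0.8]
opening: 0.5
```

```bash
python3 -c "
from h import *
a=cam('top','t3.png');cv2.imwrite('pics/c3.png',cv2.resize(a['img'][100:340,180:400,::-1],None,fx=2.5,fy=2.5))
p=S(98,114);go(*p,.043,3.2378)"
```

```text
t3.00 pos [0.6489 0.2381 0.0626] rot [-3.14  -0.005 -3.052] st [ 94.5 114.2] F [-0.5 -0.8 -1.6] op 0.503 | d [-0.0036 -0.0001  0.0196] w [-0.001 -0.005 -0.007]
```

View pics/c3.png

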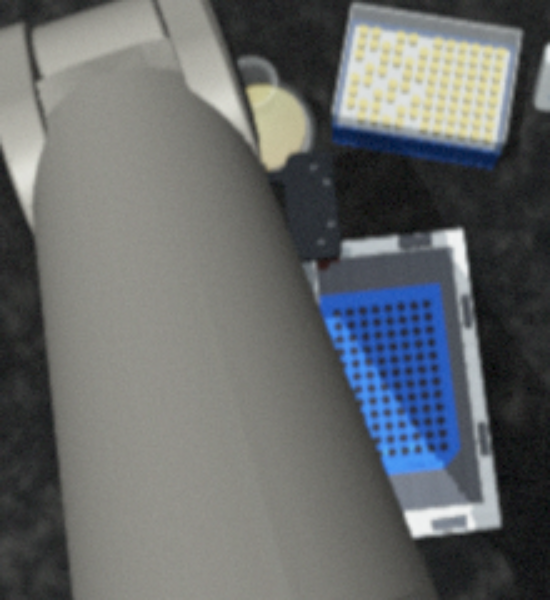

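servo_tool([
  {"tx": 0,"ty": 0,"tz": 0.01,"rx": 0,"ry": 0,"rz": 0,"hand": 0.0},
  {"tx": 0,"ty": 0,"tz": 0.019,"rx": 0,"ry": 0,"rz": 0,"hand": 0.0},
  {"tx": 0,"ty": 0,"tz": 0.019,"rx": 0,"ry": 0,"rz": 0,"hand": 0.0},
])

```text
time: 3.38
ee_pos: [0.6509, 0.2391, 0.0478]
tcp_rot: [-3.142, 0.0, -3.052]
wrist_force: [0.4, -0.5, 0.2]
opening: 0.499
```

```bash
python3 -c "
from h import *
a=cam('side');cv2.imwrite('pics/c4.png',cv2.resize(a['img'][50:290,180:480,::-1],None,fx=2.5,fy=2.5))
p=S(98,114);go(*p,.043,3.2378)"
```

```text
t3.42 pos [0.651  0.2392 0.0481] rot [ 3.141e+00  1.000e-03 -3.052e+00] st [ 96.7 115. ] F [ 0.2 -0.6  1.2] op 0.5 | d [-0.0013 -0.001   0.0051] w [ 0.     0.001 -0.006]
```

View pics/c4.png

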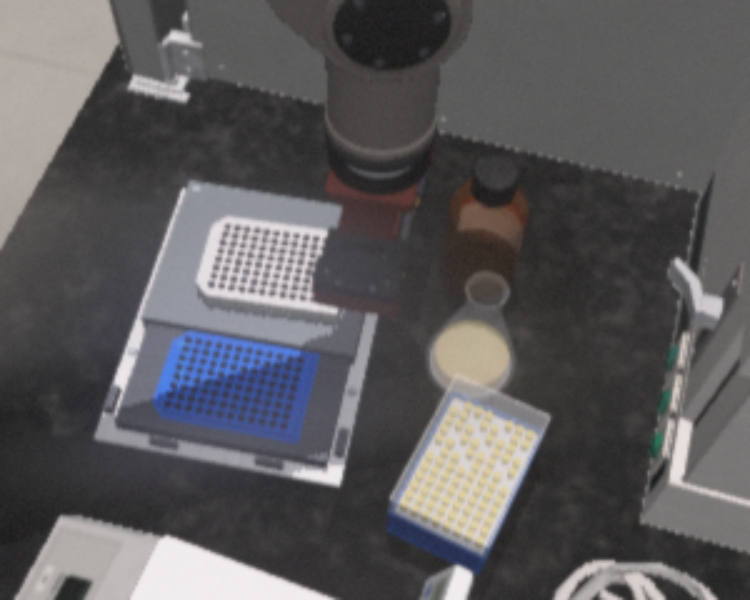

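servo_tool([
  {"tx": 0.003,"ty": 0,"tz": 0.005,"rx": 0,"ry": 0,"rz": -0.006,"hand": 0.0},
  {"tx": 0.008,"ty": 0,"tz": 0.005,"rx": 0,"ry": 0,"rz": -0.006,"hand": 0.0},
  {"tx": 0.013,"ty": 0,"tz": 0.005,"rx": 0,"ry": 0,"rz": -0.006,"hand": 0.0},
  {"tx": 0.018,"ty": 0,"tz": 0.005,"rx": 0,"ry": 0,"rz": -0.006,"hand": 0.0},
  {"tx": 0.0225,"ty": 0,"tz": 0.005,"rx": 0,"ry": 0,"rz": -0.006,"hand": 0.0},
])

```text
time: 4.05
ee_pos: [0.6282, 0.2369, 0.0428]
tcp_rot: [3.141, 0.0, -3.045]
wrist_force: [0.4, -0.8, 0.3]
opening: 0.498
```

servo_tool([
  {"tx": 0,"ty": 0,"tz": 0,"rx": 0,"ry": 0,"rz": 0,"hand": 0.0},
  {"tx": 0,"ty": 0,"tz": 0,"rx": 0,"ry": 0,"rz": 0,"hand": 0.0},
])

```text
time: 4.3
ee_pos: [0.6285, 0.237, 0.0427]
tcp_rot: [3.142, 0.0, -3.045]
wrist_force: [-0.5, 0.5, -0.5]
opening: 0.496
```

```bash
python3 -c "
from h import *
go(*S(98,114),.15,3.2378)"
```

```text
t4.30 pos [0.6285 0.237  0.0427] rot [ 3.142  0.    -3.045] st [ 74. 115.] F [-0.5  0.5 -0.5] op 0.496 | d [-0.024  -0.001  -0.1073] w [0. 0. 0.]
```

servo_tool([
  {"tx": -0.01,"ty": 0,"tz": 0,"rx": 0,"ry": 0,"rz": 0,"hand": 0.0},
  {"tx": -0.015,"ty": 0,"tz": -0.05,"rx": 0,"ry": 0,"rz": 0.1,"hand": -0.5},
  {"tx": 0.01,"ty": 0.02,"tz": -0.09,"rx": 0,"ry": 0,"rz": 0.27,"hand": -0.5},
  {"tx": 0.04,"ty": 0.045,"tz": -0.09,"rx": 0,"ry": 0,"rz": 0.44,"hand": -0.5},
  {"tx": 0.07,"ty": 0.07,"tz": -0.09,"rx": 0,"ry": 0,"rz": 0.61,"hand": -0.5},
])

```text
time: 4.92
ee_pos: [0.5522, 0.3008, 0.1335]
tcp_rot: [3.14, 0.001, 2.622]
wrist_force: [-0.4, 0.7, -0.3]
opening: 0.75
```

```bash
python3 -c "
from h import *
go(*S(3,184),.10,1.667)"
```

```text
t4.92 pos [0.5522 0.3008 0.1335] rot [3.140e+00 1.000e-03 2.622e+00] st [  4.3 185.9] F [-0.4  0.7 -0.3] op 0.75 | d [ 0.     -0.0023  0.0335] w [ 0.002 -0.     0.955]
```

servo_tool([
  {"tx": 0,"ty": 0,"tz": 0,"rx": 0,"ry": 0,"rz": 0.18,"hand": -0.5},
  {"tx": 0,"ty": 0,"tz": 0,"rx": 0,"ry": 0,"rz": 0.36,"hand": -0.5},
  {"tx": 0,"ty": 0,"tz": 0,"rx": 0,"ry": 0,"rz": 0.54,"hand": -0.5},
  {"tx": 0,"ty": 0,"tz": 0.02,"rx": 0,"ry": 0,"rz": 0.72,"hand": -0.5},
  {"tx": 0,"ty": 0,"tz": 0.035,"rx": 0,"ry": 0,"rz": 0.89,"hand": -0.5},
])

```text
time: 5.55
ee_pos: [0.5527, 0.3002, 0.0973]
tcp_rot: [3.141, -0.0, 1.732]
wrist_force: [0.5, -0.6, -0.3]
opening: 0.748
```

```bash
cat >> h.py <<'E'
def plates(n,wp,bp):
    d=cam(n);m=masks(d);V=d['img'].max(2);R={}
    b=rect(d,comp(m['blue'],bp),.021)
    for th in(200,215,230):
        try: R[th]=rect(d,comp(V>th,wp,3),.0405)
        except Exception as e: R[th]=None
        r=R[th]
        if r is not None: print(n,th,'blue',b,'white',r,'rel st',(st(r[:2]/1000,b[:2]/1000)).round(1),'dyaw',r[4]-b[4])
    return d
E
python3 -c "
from h import *
d=plates('side',(285,160),(275,204));cv2.imwrite('pics/c5.png',cv2.resize(d['img'][50:290,180:480,::-1],None,fx=2.5,fy=2.5))
go(*S(3,184),.043,1.667)"
```

```text
t5.60 pos [0.5515 0.3    0.0952] rot [-3.140e+00  1.000e-03  1.727e+00] st [  3.5 185.1] F [ 0.3  0.5 -0.4] op 0.75 | d [-0.001  -0.0004  0.0522] w [-0.002  0.001  0.059]
```

View pics/c5.png

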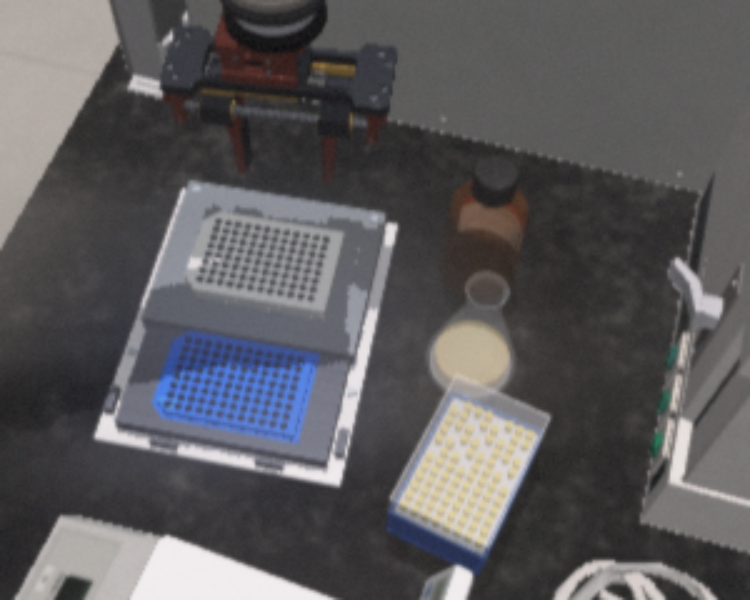

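```bash
python3 -c "
from h import *
d=cam('side');im=d['img'].astype(float)
for uv in((290,138),(307,170),(256,155),(330,140),(320,178)):print(uv,im[uv[1],uv[0]])
b=rect(d,comp(masks(d)['blue'],(275,204)),.021)
for th in(125,135,145,155):
    m=(im.min(2)>th)
    r=rect(d,comp(m,(288,156),5),.0405);print(th,r,b,st(r[:2]/1000,b[:2]/1000).round(1),r[4]-b[4])
"
```

```text
(290, 138) [138. 139. 140.]
(307, 170) [165. 165. 167.]
(256, 155) [221. 217. 219.]
(330, 140) [ 99. 100. 106.]
(320, 178) [154. 157. 166.]
125 [567.55 168.46 202.27 268.26   5.5 ] [566.51 115.13 127.45  85.02   5.57] [ 6.2 53. ] -0.07000000000000028
135 [567.55 167.63 202.06 266.01   5.46] [566.51 115.13 127.45  85.02   5.57] [ 6.1 52.2] -0.11000000000000032
145 [551.46 230.44 129.69  83.96   5.09] [566.51 115.13 127.45  85.02   5.57] [ -3.9 116.2] -0.4800000000000004
155 [551.91 230.03 127.75  81.05   5.24] [566.51 115.13 127.45  85.02   5.57] [ -3.5 115.8] -0.33000000000000007
```

servo_tool([
  {"tx": 0,"ty": 0,"tz": 0.02,"rx": 0,"ry": 0,"rz": 0.06,"hand": -0.5},
  {"tx": 0,"ty": 0,"tz": 0.04,"rx": 0,"ry": 0,"rz": 0.06,"hand": -0.5},
  {"tx": 0,"ty": 0,"tz": 0.052,"rx": 0,"ry": 0,"rz": 0.06,"hand": -0.5},
  {"tx": 0,"ty": 0,"tz": 0.052,"rx": 0,"ry": 0,"rz": 0.06,"hand": -0.5},
  {"tx": 0,"ty": 0,"tz": 0.052,"rx": 0,"ry": 0,"rz": 0.06,"hand": -0.5},
])

```text
time: 6.28
ee_pos: [0.5525, 0.2999, 0.046]
tcp_rot: [3.141, -0.0, 1.678]
wrist_force: [0.3, 0.2, -0.3]
opening: 0.749
```

```bash
python3 -c "
from h import *
go(*S(3,60),.043,1.667)"
```

```text
t6.28 pos [0.5525 0.2999 0.046 ] rot [ 3.141 -0.     1.678] st [  4.5 184.9] F [ 0.3  0.2 -0.3] op 0.749 | d [-0.1249 -0.0028  0.003 ] w [ 0.001 -0.     0.011]
```

servo_tool([
  {"tx": -0.008,"ty": 0,"tz": 0.003,"rx": 0,"ry": 0,"rz": 0.011,"hand": -0.5},
  {"tx": -0.018,"ty": 0,"tz": 0.003,"rx": 0,"ry": 0,"rz": 0.011,"hand": -0.5},
  {"tx": -0.03,"ty": -0.001,"tz": 0.003,"rx": 0,"ry": 0,"rz": 0.011,"hand": -0.5},
  {"tx": -0.042,"ty": -0.001,"tz": 0.003,"rx": 0,"ry": 0,"rz": 0.011,"hand": -0.5},
  {"tx": -0.054,"ty": -0.001,"tz": 0.003,"rx": 0,"ry": 0,"rz": 0.011,"hand": -0.5},
])

```text
time: 6.9
ee_pos: [0.557, 0.2452, 0.0429]
tcp_rot: [3.141, -0.0, 1.666]
wrist_force: [0.2, 0.5, 1.7]
opening: 0.748
```

servo_tool([
  {"tx": -0.012,"ty": 0,"tz": 0,"rx": 0,"ry": 0,"rz": 0,"hand": -0.5},
  {"tx": -0.024,"ty": 0,"tz": 0,"rx": 0,"ry": 0,"rz": 0,"hand": -0.5},
  {"tx": -0.036,"ty": 0,"tz": 0,"rx": 0,"ry": 0,"rz": 0,"hand": -0.5},
  {"tx": -0.044,"ty": 0,"tz": 0,"rx": 0,"ry": 0,"rz": 0,"hand": -0.5},
  {"tx": -0.05,"ty": 0,"tz": 0,"rx": 0,"ry": 0,"rz": 0,"hand": -0.5},
])

```text
time: 7.52
ee_pos: [0.5617, 0.1958, 0.0427]
tcp_rot: [3.142, -0.0, 1.667]
wrist_force: [0.2, 0.7, 1.5]
opening: 0.752
```

servo_tool([
  {"tx": -0.004,"ty": 0,"tz": 0,"rx": 0,"ry": 0,"rz": 0,"hand": -0.5},
  {"tx": -0.008,"ty": 0,"tz": 0,"rx": 0,"ry": 0,"rz": 0,"hand": -0.5},
  {"tx": -0.011,"ty": 0,"tz": 0,"rx": 0,"ry": 0,"rz": 0,"hand": -0.5},
  {"tx": -0.013,"ty": 0,"tz": 0,"rx": 0,"ry": 0,"rz": 0,"hand": -0.5},
  {"tx": -0.013,"ty": 0,"tz": 0,"rx": 0,"ry": 0,"rz": 0,"hand": -0.5},
])

```text
time: 8.15
ee_pos: [0.5628, 0.183, 0.0425]
tcp_rot: [-3.141, 0.0, 1.667]
wrist_force: [-0.4, -0.7, -0.2]
opening: 0.75
```

```bash
python3 -c "
from h import *
d=cam('side');cv2.imwrite('pics/c6.png',cv2.resize(d['img'][100:260,200:400,::-1],None,fx=3.7,fy=3.7))
go(*S(3,57),.043,1.667)"
```

```text
t8.20 pos [0.5628 0.1831 0.0426] rot [-3.141  0.     1.667] st [ 3.5 67.6] F [ 0.1 -0.2 -0.2] op 0.749 | d [-0.0106 -0.0005 -0.0004] w [-0.  0. -0.]
```

View pics/c6.png

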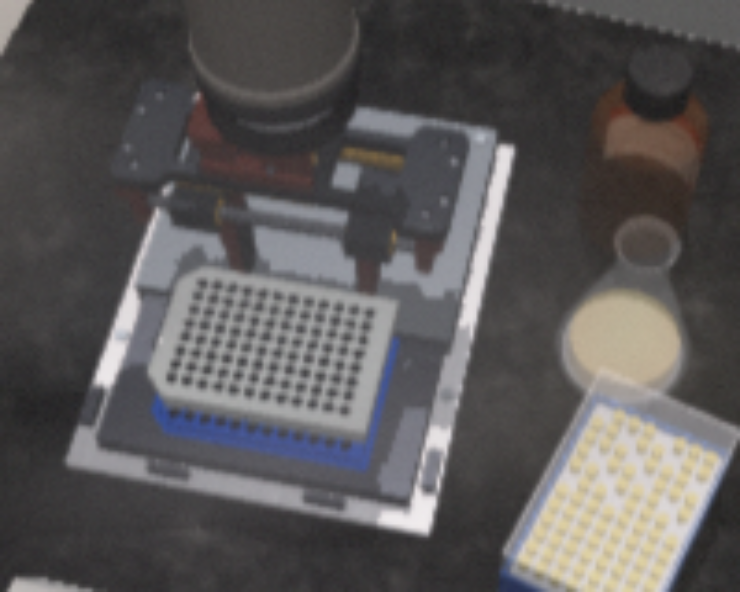

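```bash
cat >> h.py <<'E'
def wm(z=.040,k=3):
    d=cam('side');im=d['img'].astype(float);Bs=np.array([.56648,.11535])
    P=proj(d,[[*S(-3,5,Bs),z]])[0]
    for th in(135,145,155):
        try:
            c=comp((im.min(2)>th)&(im[:,:,2]-im[:,:,0]<15),P,k);r=rect(d,c,z)
            print('W',th,r,'rel',st(r[:2]/1000,Bs).round(1),'dyaw',round(r[4]-5.56,2))
        except Exception as e: print(e)
    return d
E
python3 -c "
from h import *
wm();wm(k=5)"
```

```text
W 135 [547.04 135.42 155.46 135.98   5.5 ] rel [-17.4  21.8] dyaw -0.06
W 145 [561.94 128.3  127.06  84.42   5.9 ] rel [-3.3 13.3] dyaw 0.34
W 155 [561.73 128.22 126.46  82.79   5.72] rel [-3.5 13.3] dyaw 0.16
W 135 [546.59 139.24 155.44 129.45   5.61] rel [-17.5  25.7] dyaw 0.05
W 145 [560.57 142.78 126.91 113.83   5.61] rel [-3.2 27.9] dyaw 0.05
W 155 [561.79 128.06 126.39  82.6    5.56] rel [-3.4 13.1] dyaw 0.0
```

servo_tool([
  {"tx": 0.01,"ty": 0,"tz": 0,"rx": 0,"ry": 0,"rz": 0,"hand": -0.5},
  {"tx": 0.012,"ty": 0,"tz": -0.045,"rx": 0,"ry": 0,"rz": -0.1,"hand": -0.4},
  {"tx": 0.0,"ty": -0.03,"tz": -0.06,"rx": 0,"ry": 0,"rz": -0.28,"hand": 0.4},
  {"tx": -0.02,"ty": -0.06,"tz": -0.06,"rx": 0,"ry": 0,"rz": -0.45,"hand": 0.4},
  {"tx": -0.055,"ty": -0.09,"tz": -0.06,"rx": 0,"ry": 0,"rz": -0.62,"hand": 0.4},
])

```text
time: 8.93
ee_pos: [0.4779, 0.1212, 0.103]
tcp_rot: [3.14, 0.0, 2.296]
wrist_force: [-0.7, -1.7, 0.3]
opening: 0.399
```

```bash
python3 -c "
from h import *
go(*S(-92,13),.10,3.2378);print(readout.sense()['qpos'])"
```

```text
t8.93 pos [0.4779 0.1212 0.103 ] rot [3.14  0.    2.296] st [-86.9  14.2] F [-0.7 -1.7  0.3] op 0.399 | d [ 0.002  -0.0048  0.003 ] w [ 0.001  0.001 -0.942]
[-0.70760695  0.38669119  0.40600307  2.12282773 -0.2418185   0.67387646
  0.58635615]
```

servo_tool([
  {"tx": 0.003,"ty": -0.004,"tz": 0,"rx": 0,"ry": 0,"rz": -0.18,"hand": 0.4},
  {"tx": 0.005,"ty": -0.006,"tz": 0,"rx": 0,"ry": 0,"rz": -0.36,"hand": 0.4},
  {"tx": 0.005,"ty": -0.008,"tz": 0,"rx": 0,"ry": 0,"rz": -0.54,"hand": 0.4},
  {"tx": 0.005,"ty": -0.008,"tz": 0.01,"rx": 0,"ry": 0,"rz": -0.72,"hand": 0.4},
  {"tx": 0.005,"ty": -0.008,"tz": 0.02,"rx": 0,"ry": 0,"rz": -0.9,"hand": 0.4},
])

```text
time: 9.55
ee_pos: [0.4694, 0.1193, 0.0826]
tcp_rot: [3.141, 0.001, -3.09]
wrist_force: [0.5, 0.1, 0.3]
opening: 0.307
```

servo_tool([
  {"tx": 0,"ty": 0,"tz": 0.01,"rx": 0,"ry": 0,"rz": -0.042,"hand": 0.4},
  {"tx": 0,"ty": 0,"tz": 0.025,"rx": 0,"ry": 0,"rz": -0.042,"hand": 0.4},
  {"tx": 0,"ty": 0,"tz": 0.038,"rx": 0,"ry": 0,"rz": -0.042,"hand": 0.4},
  {"tx": 0,"ty": 0,"tz": 0.04,"rx": 0,"ry": 0,"rz": -0.042,"hand": 0.4},
])

```text
time: 10.05
ee_pos: [0.4685, 0.1184, 0.0415]
tcp_rot: [-3.141, -0.002, -3.055]
wrist_force: [0.3, 0.4, -0.8]
opening: 0.296
```

```bash
python3 -c "
from h import *
wm();go(*S(-79,13),.043,3.2378)"
```

```text
W 135 [567.38 168.07 202.24 266.77   5.46] rel [ 6.  52.4] dyaw -0.1
W 145 [567.63 167.7  201.66 266.07   5.55] rel [ 6.2 52. ] dyaw -0.01
W 155 [582.14 165.54 172.88 257.77   5.46] rel [20.4 48.5] dyaw -0.1
t10.10 pos [0.4688 0.1184 0.0419] rot [-3.141e+00 -1.000e-03 -3.055e+00] st [-96.3  12.3] F [ 0.6  0.1 -0.2] op 0.303 | d [-0.0173  0.0008 -0.0012] w [-0.001 -0.001 -0.009]
```

servo_tool([
  {"tx": -0.006,"ty": 0,"tz": 0,"rx": 0,"ry": 0,"rz": -0.009,"hand": 0.4},
  {"tx": -0.011,"ty": 0,"tz": 0,"rx": 0,"ry": 0,"rz": -0.009,"hand": 0.4},
  {"tx": -0.015,"ty": 0,"tz": 0,"rx": 0,"ry": 0,"rz": -0.009,"hand": 0.4},
  {"tx": -0.018,"ty": 0,"tz": 0,"rx": 0,"ry": 0,"rz": -0.009,"hand": 0.4},
  {"tx": -0.018,"ty": 0,"tz": 0,"rx": 0,"ry": 0,"rz": -0.009,"hand": 0.4},
])

```text
time: 10.72
ee_pos: [0.4874, 0.1201, 0.0427]
tcp_rot: [3.142, 0.0, -3.046]
wrist_force: [1.7, -1.1, -1.0]
opening: 0.299
```

```bash
sed -i 's/for th in(135,145,155):/for th in range(140,240,10):/; s/            print(.W.,th/            if abs(r[2]-127)<4 and abs(r[3]-84.5)<4: print("W",th/' h.py; python3 -c "
from h import *
wm();go(*S(-79,13),.043,3.2378)"
```

```text
W 170 [564.48 129.67 123.8   88.11   5.42] rel [-0.6 14.4] dyaw -0.14
attempt to get argmax of an empty sequence
t10.78 pos [0.4872 0.1201 0.0427] rot [ 3.142  0.    -3.045] st [-77.8  12.2] F [-0.6  0.1 -0.2] op 0.299 | d [ 0.0012  0.0008 -0.0003] w [ 0.  0. -0.]
```

```bash
cat >> h.py <<'E'
def ext(z=.0405,ths=(140,150,160,170,180,190,200)):
    d=cam('side');im=d['img'].astype(float);Bs=np.array([.56648,.11535]);P=proj(d,[[*S(-2,6,Bs),z]])[0]
    for th in ths:
        try:c=comp((im.min(2)>th)&(im[:,:,2]-im[:,:,0]<12),P,3)
        except Exception:continue
        q=np.array([st(p,Bs) for p in ray(d,c,z)])
        a=[]
        for i,s in((0,-1),(0,1),(1,-1),(1,1)):  # median edge position over the middle of each side
            o=q[:,1-i]-np.median([q[:,1-i].min(),q[:,1-i].max()]);mid=q[np.abs(o)<28]
            b=mid[mid[:,i]*s>np.mean([mid[:,i].min(),mid[:,i].max()])*s]
            f=np.polyfit(b[:,1-i],b[:,i],1); a.append((round(float(np.median(b[:,i])),1),round(float(np.degrees(f[0])),1)))
        print(th,a)
    return d
E
python3 -c "
from h import *
d=ext();cv2.imwrite('pics/c7.png',cv2.resize(d['img'][120:250,220:380,::-1],None,fx=4.5,fy=4.5))"
```

```text
140 [(-65.2, -2.4), (97.1, 33.5), (-70.1, -2.4), (181.6, 4.3)]
150 [(-54.6, 22.6), (96.5, 28.9), (-29.6, 0.4), (136.4, 11.6)]
160 [(-54.8, -4.6), (61.3, 20.9), (-29.2, -0.9), (58.7, 2.8)]
170 [(-39.1, 13.7), (60.3, 0.3), (-26.2, -10.2), (56.8, 0.4)]
180 [(-36.4, -9.6), (59.8, -0.2), (-28.1, -6.3), (56.0, -0.1)]
190 [(-34.5, -9.1), (59.8, -0.2), (-27.4, -9.0), (55.8, -0.5)]
200 [(-30.3, -2.8), (59.8, -0.2), (-27.2, -7.4), (55.3, 0.1)]
```

View pics/c7.png

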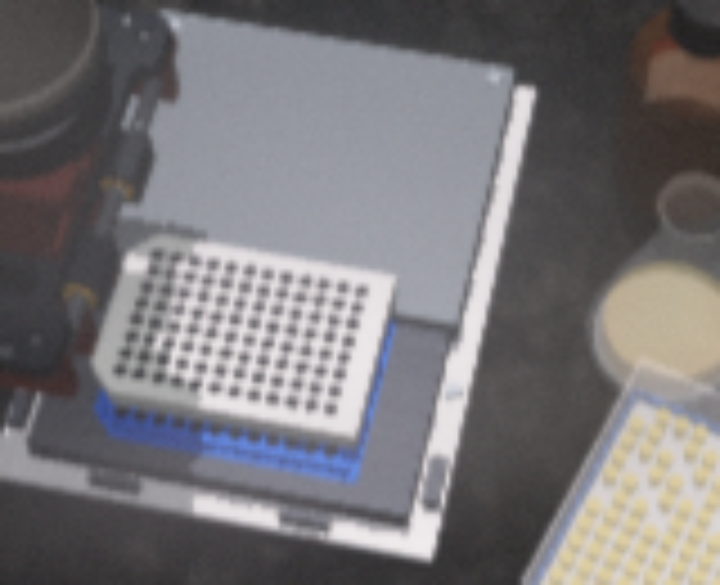

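servo_tool([
  {"tx": -0.0025,"ty": 0,"tz": 0,"rx": 0,"ry": 0,"rz": 0,"hand": 0.4},
  {"tx": -0.0045,"ty": 0,"tz": 0,"rx": 0,"ry": 0,"rz": 0,"hand": 0.4},
  {"tx": -0.006,"ty": 0,"tz": 0,"rx": 0,"ry": 0,"rz": 0,"hand": 0.4},
  {"tx": -0.006,"ty": 0,"tz": 0,"rx": 0,"ry": 0,"rz": 0,"hand": 0.4},
])

```text
time: 11.32
ee_pos: [0.4934, 0.1207, 0.0427]
tcp_rot: [3.142, 0.0, -3.045]
wrist_force: [-0.7, -0.8, -0.1]
opening: 0.299
```

```bash
python3 -c "
from h import *
ext(ths=(170,180,190,200));go(*S(-79,13),.043,3.2378)"
```

```text
170 [(-32.5, 19.0), (66.1, -0.2), (-27.7, -9.3), (56.9, 0.2)]
180 [(-27.9, -5.7), (66.1, -0.2), (-28.0, -7.5), (56.3, 0.5)]
190 [(-27.3, -6.0), (65.9, -0.6), (-27.5, -6.9), (56.0, 0.4)]
200 [(-23.7, 0.6), (65.9, 0.2), (-27.0, -8.3), (55.0, 0.1)]
t11.38 pos [0.4934 0.1207 0.0427] rot [ 3.142  0.    -3.045] st [-71.6  12.2] F [ 0.4 -0.   0.1] op 0.3 | d [ 0.0074  0.0008 -0.0003] w [ 0.  0. -0.]
```

servo_tool([
  {"tx": 0.008,"ty": 0,"tz": 0,"rx": 0,"ry": 0,"rz": 0,"hand": 0.4},
  {"tx": 0.008,"ty": 0,"tz": -0.045,"rx": 0,"ry": 0,"rz": 0,"hand": 0.0},
  {"tx": -0.04,"ty": 0,"tz": -0.055,"rx": 0,"ry": 0,"rz": 0,"hand": 0.0},
  {"tx": -0.095,"ty": 0,"tz": -0.055,"rx": 0,"ry": 0,"rz": 0,"hand": 0.0},
  {"tx": -0.15,"ty": 0,"tz": -0.055,"rx": 0,"ry": 0,"rz": 0,"hand": 0.0},
])

```text
time: 12.0
ee_pos: [0.6435, 0.1354, 0.0981]
tcp_rot: [3.141, 0.0, -3.045]
wrist_force: [0.9, 0.2, -0.1]
opening: 0.503
```

servo_tool([
  {"tx": -0.018,"ty": 0,"tz": 0,"rx": 0,"ry": 0,"rz": 0,"hand": 0.0},
  {"tx": -0.018,"ty": 0,"tz": 0.02,"rx": 0,"ry": 0,"rz": 0,"hand": 0.0},
  {"tx": -0.018,"ty": 0,"tz": 0.045,"rx": 0,"ry": 0,"rz": 0,"hand": 0.0},
  {"tx": -0.018,"ty": 0,"tz": 0.055,"rx": 0,"ry": 0,"rz": 0,"hand": 0.0},
  {"tx": -0.018,"ty": 0,"tz": 0.055,"rx": 0,"ry": 0,"rz": 0,"hand": 0.0},
])

```text
time: 12.62
ee_pos: [0.6586, 0.1366, 0.0414]
tcp_rot: [-3.141, -0.003, -3.045]
wrist_force: [-0.6, -0.2, 0.1]
opening: 0.505
```

```bash
python3 -c "
from h import *
ext(ths=(150,160,170,180,190,200));go(*S(77.4,13),.043,3.2378)"
```

```text
150 [(-88.0, -11.2), (43.8, -17.5), (-30.0, 41.2), (103.6, 3.9)]
160 [(-59.7, -0.3), (41.8, 5.0), (-29.3, -0.5), (57.4, 0.5)]
170 [(-59.7, -0.3), (41.6, 4.8), (-28.7, -0.2), (56.5, 0.1)]
180 [(-59.6, 0.6), (41.3, 4.0), (-28.3, -0.0), (55.9, -0.4)]
190 [(-59.0, -0.4), (40.9, 2.8), (-27.8, 0.7), (55.4, -0.0)]
200 [(-59.0, 0.1), (39.8, -1.1), (-27.5, 0.6), (55.0, -0.4)]
t12.68 pos [0.6596 0.1367 0.0425] rot [-3.142e+00 -1.000e-03 -3.045e+00] st [95.4 12.2] F [-0.8 -0.3  1.3] op 0.5 | d [ 0.018   0.0008 -0.0005] w [-0.    -0.001  0.   ]
```

servo_tool([
  {"tx": 0.007,"ty": 0,"tz": 0,"rx": 0,"ry": 0,"rz": 0,"hand": 0.0},
  {"tx": 0.012,"ty": 0,"tz": 0,"rx": 0,"ry": 0,"rz": 0,"hand": 0.0},
  {"tx": 0.0155,"ty": 0,"tz": 0,"rx": 0,"ry": 0,"rz": 0,"hand": 0.0},
  {"tx": 0.018,"ty": 0,"tz": 0,"rx": 0,"ry": 0,"rz": 0,"hand": 0.0},
  {"tx": 0.018,"ty": 0,"tz": 0,"rx": 0,"ry": 0,"rz": 0,"hand": 0.0},
])

```text
time: 13.3
ee_pos: [0.6424, 0.1351, 0.0428]
tcp_rot: [3.141, 0.0, -3.045]
wrist_force: [-0.5, -0.3, 0.2]
opening: 0.497
```

```bash
python3 -c "
from h import *
ext(ths=(160,170,180,190));go(*S(77.4,13),.043,3.2378)"
```

```text
160 [(-61.0, -0.5), (22.8, 3.4), (-29.4, 0.3), (57.3, 0.9)]
170 [(-61.0, 0.0), (22.2, 2.6), (-28.7, -0.4), (56.1, -0.1)]
180 [(-61.0, 0.9), (21.7, 3.8), (-28.3, -0.3), (55.9, 0.1)]
190 [(-60.3, 0.4), (21.2, 1.7), (-27.8, 0.3), (55.3, -0.2)]
t13.35 pos [0.6424 0.1351 0.0427] rot [ 3.142  0.    -3.045] st [78.2 12.2] F [ 0.7 -0.1  0.4] op 0.5 | d [ 0.0008  0.0008 -0.0003] w [0. 0. 0.]
```

servo_tool([
  {"tx": -0.01,"ty": 0,"tz": 0,"rx": 0,"ry": 0,"rz": 0,"hand": 0.0},
  {"tx": -0.012,"ty": 0.01,"tz": -0.045,"rx": 0,"ry": 0,"rz": 0.1,"hand": -0.5},
  {"tx": 0.01,"ty": 0.06,"tz": -0.08,"rx": 0,"ry": 0,"rz": 0.27,"hand": -0.5},
  {"tx": 0.04,"ty": 0.11,"tz": -0.08,"rx": 0,"ry": 0,"rz": 0.44,"hand": -0.5},
  {"tx": 0.07,"ty": 0.155,"tz": -0.08,"rx": 0,"ry": 0,"rz": 0.61,"hand": -0.5},
])

```text
time: 13.98
ee_pos: [0.5577, 0.2851, 0.1235]
tcp_rot: [3.139, 0.0, 2.623]
wrist_force: [0.0, 0.3, -1.0]
opening: 0.748
```

```bash
python3 -c "
from h import *
d=cam('top');cv2.imwrite('pics/c8.png',cv2.resize(d['img'][180:340,205:395,::-1],None,fx=4,fy=3.7))
ext(ths=(160,180,190,200,210));go(*S(3,80),.1,1.667)"
```

```text
160 [(-24.7, 0.6), (38.6, 18.5), (-1.9, 10.1), (49.5, 1.9)]
180 [(-17.1, 43.4), (47.3, 14.5), (-28.0, -10.8), (-2.9, 12.8)]
190 [(-17.1, 45.2), (44.3, 14.4), (-27.5, -10.0), (-2.6, 9.5)]
200 [(-15.9, 52.8), (46.8, 15.7), (-27.0, -11.1), (-3.1, 12.0)]
210 [(-10.3, 70.5), (46.3, 20.9), (-21.5, 1.6), (-5.6, 8.3)]
t14.07 pos [0.5533 0.2911 0.1223] rot [ 3.14  -0.004  2.635] st [  4.4 176. ] F [ 0.3 -0.1  0.8] op 0.752 | d [-0.0533 -0.08    0.0219] w [-0.001 -0.005  0.968]
```

View pics/c8.png

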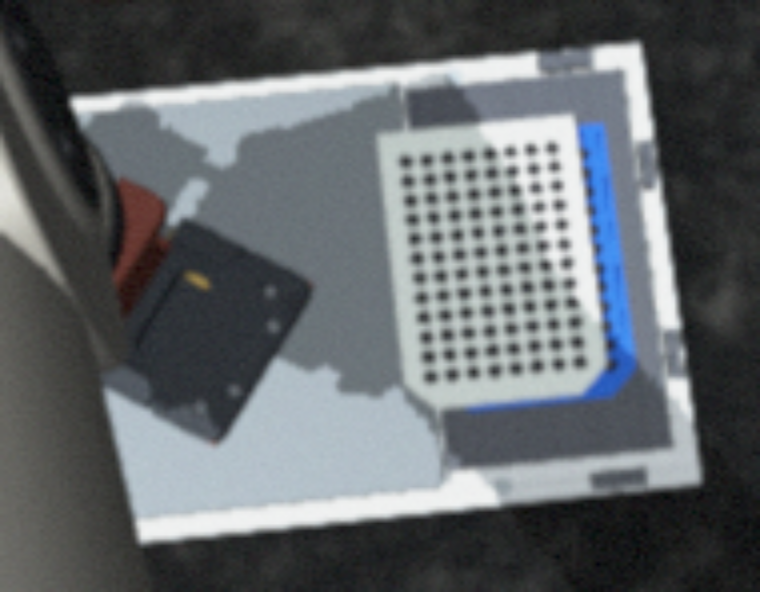

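```bash
cat >> h.py <<'E'
def tm(z=.0405,c0=(0,13),ths=(130,150,160,170,180)):
    d=cam('top');im=d['img'].astype(float);Bt=np.array([.5652,.1152])
    P=proj(d,[[*S(*c0,Bt),z]])[0]
    for th in ths:
        try:r=rect(d,comp((im[:,:,0]>th)&(im[:,:,2]-im[:,:,0]<9),P,3),z)
        except Exception:continue
        print('T',th,r,'rel',st(r[:2]/1000,Bt).round(1),'dyaw',round(r[4]-5.47,2))
    return d
E
python3 -c "
from h import *
d=tm();im=d['img']
for u,v in((308,225),(320,287),(340,230),(312,245)):print(im[v,u])
"
```

```text
T 130 [566.3  129.06 128.54  86.27   5.78] rel [ 2.4 13.7] dyaw 0.31
T 150 [566.22 129.4  128.23  85.54   5.63] rel [ 2.4 14. ] dyaw 0.16
T 160 [566.68 129.38 127.32  85.04   5.68] rel [ 2.8 14. ] dyaw 0.21
T 170 [566.76 129.49 126.42  84.77   5.64] rel [ 2.9 14.1] dyaw 0.17
T 180 [566.85 129.43 126.37  84.27   5.47] rel [ 3. 14.] dyaw 0.0
[184 193 193]
[195 205 203]
[169 170 173]
[159 164 162]
```

servo_tool([
  {"tx": 0,"ty": 0,"tz": 0,"rx": 0,"ry": 0,"rz": 0.18,"hand": -0.5},
  {"tx": 0,"ty": 0,"tz": 0,"rx": 0,"ry": 0,"rz": 0.36,"hand": -0.5},
  {"tx": -0.01,"ty": -0.02,"tz": 0,"rx": 0,"ry": 0,"rz": 0.54,"hand": -0.5},
  {"tx": -0.03,"ty": -0.045,"tz": 0,"rx": 0,"ry": 0,"rz": 0.72,"hand": -0.5},
  {"tx": -0.05,"ty": -0.075,"tz": 0.02,"rx": 0,"ry": 0,"rz": 0.9,"hand": -0.5},
])

```text
time: 14.75
ee_pos: [0.5673, 0.1912, 0.1039]
tcp_rot: [3.137, -0.0, 1.722]
wrist_force: [1.1, -1.1, -0.3]
opening: 0.754
```

```bash
python3 -c "
from h import *
go(*S(5,80),.043,1.667)"
```

```text
t14.75 pos [0.5673 0.1912 0.1039] rot [ 3.137 -0.     1.722] st [ 8.7 75.3] F [ 1.1 -1.1 -0.3] op 0.754 | d [ 0.0049 -0.0037  0.0609] w [ 0.004 -0.     0.055]
```

servo_tool([
  {"tx": 0.008,"ty": -0.003,"tz": 0.01,"rx": 0,"ry": 0,"rz": 0.055,"hand": -0.5},
  {"tx": 0.008,"ty": -0.003,"tz": 0.035,"rx": 0,"ry": 0,"rz": 0.055,"hand": -0.5},
  {"tx": 0.008,"ty": -0.003,"tz": 0.055,"rx": 0,"ry": 0,"rz": 0.055,"hand": -0.5},
  {"tx": 0.008,"ty": -0.003,"tz": 0.061,"rx": 0,"ry": 0,"rz": 0.055,"hand": -0.5},
  {"tx": 0.008,"ty": -0.003,"tz": 0.061,"rx": 0,"ry": 0,"rz": 0.055,"hand": -0.5},
])

```text
time: 15.38
ee_pos: [0.5607, 0.1997, 0.0416]
tcp_rot: [-3.141, 0.0, 1.672]
wrist_force: [0.3, -0.7, -0.3]
opening: 0.754
```

```bash
python3 -c "
from h import *
go(*S(5,54.5),.043,1.667)"
```

```text
t15.38 pos [0.5607 0.1997 0.0416] rot [-3.141  0.     1.672] st [ 3.  84.4] F [ 0.3 -0.7 -0.3] op 0.754 | d [-0.0299  0.0018 -0.0014] w [-0.     0.     0.005]
```

servo_tool([
  {"tx": -0.009,"ty": 0.002,"tz": -0.001,"rx": 0,"ry": 0,"rz": 0.005,"hand": -0.5},
  {"tx": -0.015,"ty": 0.002,"tz": -0.001,"rx": 0,"ry": 0,"rz": 0.005,"hand": -0.5},
  {"tx": -0.02,"ty": 0.002,"tz": -0.001,"rx": 0,"ry": 0,"rz": 0.005,"hand": -0.5},
  {"tx": -0.0245,"ty": 0.002,"tz": -0.001,"rx": 0,"ry": 0,"rz": 0.005,"hand": -0.5},
  {"tx": -0.028,"ty": 0.002,"tz": -0.001,"rx": 0,"ry": 0,"rz": 0.005,"hand": -0.5},
])

```text
time: 16.0
ee_pos: [0.5653, 0.1725, 0.0428]
tcp_rot: [3.141, -0.0, 1.668]
wrist_force: [0.3, 1.5, 1.6]
opening: 0.75
```

servo_tool([
  {"tx": -0.0015,"ty": 0,"tz": 0,"rx": 0,"ry": 0,"rz": 0,"hand": -0.5},
  {"tx": -0.0025,"ty": 0,"tz": 0,"rx": 0,"ry": 0,"rz": 0,"hand": -0.5},
  {"tx": -0.0025,"ty": 0,"tz": 0,"rx": 0,"ry": 0,"rz": 0,"hand": -0.5},
])

```text
time: 16.38
ee_pos: [0.5653, 0.1697, 0.0425]
tcp_rot: [-3.141, 0.0, 1.668]
wrist_force: [-0.6, -0.2, 0.2]
opening: 0.751
```

```bash
python3 -c "
from h import *
ext(ths=(130,140,150));go(*S(5,54.5),.043,1.667)"
```

```text
130 [(-59.7, 0.9), (64.9, -0.1), (-44.6, 0.7), (40.5, 1.7)]
140 [(-59.7, 0.0), (64.6, 0.2), (-43.4, -0.3), (39.3, -0.1)]
150 [(-59.7, 1.2), (64.6, 0.2), (-42.5, 0.0), (38.5, 0.9)]
t16.43 pos [0.5653 0.1697 0.0425] rot [-3.141  0.     1.668] st [ 4.7 54.1] F [0.6 0.9 0.4] op 0.751 | d [ 0.0004  0.0003 -0.0005] w [-0.     0.     0.001]
```

servo_tool([
  {"tx": 0.01,"ty": 0,"tz": 0,"rx": 0,"ry": 0,"rz": 0,"hand": -0.5},
  {"tx": 0.012,"ty": 0.0,"tz": -0.045,"rx": 0,"ry": 0,"rz": -0.15,"hand": 0.0},
  {"tx": 0.0,"ty": 0.03,"tz": -0.06,"rx": 0,"ry": 0,"rz": -0.33,"hand": 0.0},
  {"tx": -0.02,"ty": 0.06,"tz": -0.06,"rx": 0,"ry": 0,"rz": -0.5,"hand": 0.0},
  {"tx": -0.05,"ty": 0.09,"tz": -0.06,"rx": 0,"ry": 0,"rz": -0.67,"hand": 0.0},
])

```text
time: 17.05
ee_pos: [0.6607, 0.131, 0.1029]
tcp_rot: [3.14, -0.001, 2.347]
wrist_force: [-0.2, 0.7, -0.7]
opening: 0.501
```

```bash
python3 -c "
from h import *
go(*S(94,0),.1,3.2378)"
```

```text
t17.05 pos [0.6607 0.131  0.1029] rot [ 3.140e+00 -1.000e-03  2.347e+00] st [95.9  6.5] F [-0.2  0.7 -0.7] op 0.501 | d [-0.0038 -0.0056  0.0029] w [ 0.001 -0.    -0.891]
```

servo_tool([
  {"tx": -0.002,"ty": -0.003,"tz": 0,"rx": 0,"ry": 0,"rz": -0.18,"hand": 0.0},
  {"tx": -0.004,"ty": -0.0055,"tz": 0,"rx": 0,"ry": 0,"rz": -0.36,"hand": 0.0},
  {"tx": -0.004,"ty": -0.0055,"tz": 0,"rx": 0,"ry": 0,"rz": -0.54,"hand": 0.0},
  {"tx": -0.004,"ty": -0.0055,"tz": 0.01,"rx": 0,"ry": 0,"rz": -0.72,"hand": 0.0},
  {"tx": -0.004,"ty": -0.0055,"tz": 0.025,"rx": 0,"ry": 0,"rz": -0.89,"hand": 0.0},
])

```text
time: 17.68
ee_pos: [0.6589, 0.1232, 0.0777]
tcp_rot: [3.141, 0.001, -3.049]
wrist_force: [0.3, -0.4, -0.1]
opening: 0.503
```

servo_tool([
  {"tx": 0,"ty": 0,"tz": 0.015,"rx": 0,"ry": 0,"rz": 0,"hand": 0.0},
  {"tx": 0,"ty": 0,"tz": 0.03,"rx": 0,"ry": 0,"rz": 0,"hand": 0.0},
  {"tx": 0,"ty": 0,"tz": 0.037,"rx": 0,"ry": 0,"rz": 0,"hand": 0.0},
  {"tx": 0,"ty": 0,"tz": 0.037,"rx": 0,"ry": 0,"rz": 0,"hand": 0.0},
])

```text
time: 18.18
ee_pos: [0.6583, 0.1223, 0.0399]
tcp_rot: [-3.141, -0.001, -3.056]
wrist_force: [0.4, -0.5, 0.3]
opening: 0.502
```

```bash
python3 -c "
from h import *
ext(ths=(150,160,170,180));go(*S(75.7,0),.041,3.2378)"
```

```text
150 [(-79.2, 11.7), (32.1, -30.3), (-45.1, 29.7), (90.0, 15.6)]
160 [(-60.4, 0.0), (40.6, 7.8), (-44.4, 0.1), (41.9, 1.0)]
170 [(-60.4, 0.0), (40.3, 7.0), (-43.8, 0.5), (40.6, -0.0)]
180 [(-60.4, 0.4), (40.0, 6.6), (-43.4, 0.1), (40.2, -0.0)]
t18.23 pos [0.6587 0.1224 0.0406] rot [-3.141 -0.    -3.056] st [93.1 -2. ] F [-0.1 -0.1  0.6] op 0.5 | d [ 0.0174  0.0018 -0.0004] w [-0.    -0.    -0.011]
```

servo_tool([
  {"tx": 0.007,"ty": 0.001,"tz": 0,"rx": 0,"ry": 0,"rz": -0.011,"hand": 0.0},
  {"tx": 0.0115,"ty": 0.001,"tz": 0,"rx": 0,"ry": 0,"rz": -0.011,"hand": 0.0},
  {"tx": 0.0145,"ty": 0.001,"tz": 0,"rx": 0,"ry": 0,"rz": -0.011,"hand": 0.0},
  {"tx": 0.0165,"ty": 0.001,"tz": 0,"rx": 0,"ry": 0,"rz": -0.011,"hand": 0.0},
  {"tx": 0.0175,"ty": 0.001,"tz": 0,"rx": 0,"ry": 0,"rz": -0.011,"hand": 0.0},
])

```text
time: 18.85
ee_pos: [0.6415, 0.1218, 0.0409]
tcp_rot: [3.141, 0.001, -3.044]
wrist_force: [2.2, 0.2, 0.0]
opening: 0.501
```

servo_tool([
  {"tx": 0.0005,"ty": 0,"tz": 0,"rx": 0,"ry": 0,"rz": 0,"hand": 0.0},
  {"tx": 0.0005,"ty": 0,"tz": 0,"rx": 0,"ry": 0,"rz": 0,"hand": 0.0},
])

```text
time: 19.1
ee_pos: [0.6411, 0.1218, 0.0409]
tcp_rot: [3.142, 0.001, -3.044]
wrist_force: [1.2, 0.3, 0.6]
opening: 0.497
```

```bash
python3 -c "
from h import *
d=ext(ths=(150,160,170,180));go(*S(75.7,0),.041,3.2378)
cv2.imwrite('pics/c9.png',cv2.resize(d['img'][120:250,220:380,::-1],None,fx=4.5,fy=4.5))"
```

```text
150 [(-83.8, -2.5), (16.3, -30.9), (-45.4, 28.3), (87.6, 30.3)]
160 [(-62.4, 0.9), (20.5, 5.1), (-44.4, 0.7), (41.6, 0.8)]
170 [(-61.7, 0.2), (20.4, 4.0), (-43.9, 0.3), (40.3, 0.1)]
180 [(-61.7, 0.2), (20.3, 3.5), (-43.5, -0.1), (40.3, -0.1)]
t19.15 pos [0.6411 0.1218 0.0409] rot [ 3.142e+00  1.000e-03 -3.044e+00] st [75.5 -0.9] F [1.  0.4 1.5] op 0.501 | d [-0.0002  0.0009 -0.0001] w [0.    0.001 0.001]
```

servo_tool([
  {"tx": 0.0005,"ty": 0,"tz": 0,"rx": 0,"ry": 0,"rz": 0,"hand": 0.0},
  {"tx": 0.001,"ty": 0,"tz": 0,"rx": 0,"ry": 0,"rz": 0,"hand": 0.0},
  {"tx": 0.001,"ty": 0,"tz": 0,"rx": 0,"ry": 0,"rz": 0,"hand": 0.0},
])

```text
time: 19.52
ee_pos: [0.6398, 0.1216, 0.0407]
tcp_rot: [3.142, 0.0, -3.044]
wrist_force: [2.1, 0.3, 0.5]
opening: 0.501
```

```bash
python3 -c "
from h import *
d=ext(ths=(160,170,180));go(*S(75.7,0),.041,3.2378)
cv2.imwrite('pics/c9.png',cv2.resize(d['img'][120:250,220:380,::-1],None,fx=4.5,fy=4.5))"
```

```text
160 [(-63.1, -0.1), (19.6, 6.0), (-44.3, 0.6), (41.5, 0.5)]
170 [(-63.1, -0.1), (19.4, 5.1), (-43.9, 0.0), (40.6, 0.3)]
180 [(-63.1, 0.4), (18.6, 3.6), (-43.5, -0.2), (40.0, 0.1)]
t19.57 pos [0.6398 0.1216 0.0407] rot [ 3.142  0.    -3.044] st [74.3 -0.9] F [1.6 0.4 0.1] op 0.498 | d [-0.0014  0.0009 -0.0003] w [0.    0.    0.001]
```

View pics/c9.png

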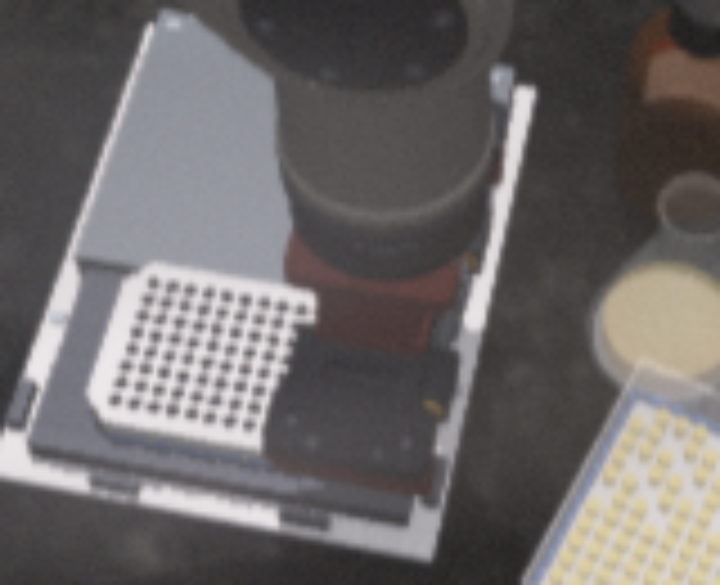

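servo_tool([
  {"tx": -0.01,"ty": 0,"tz": 0,"rx": 0,"ry": 0,"rz": 0,"hand": 0.0},
  {"tx": -0.012,"ty": 0.01,"tz": -0.045,"rx": 0,"ry": 0,"rz": 0.0,"hand": 0.0},
  {"tx": 0.01,"ty": 0.06,"tz": -0.08,"rx": 0,"ry": 0,"rz": 0.0,"hand": 0.4},
  {"tx": 0.04,"ty": 0.12,"tz": -0.09,"rx": 0,"ry": 0,"rz": 0.0,"hand": 1.0},
  {"tx": 0.06,"ty": 0.175,"tz": -0.1,"rx": 0,"ry": 0,"rz": 0.0,"hand": 1.0},
])

```text
time: 20.2
ee_pos: [0.5638, 0.2873, 0.1405]
tcp_rot: [-3.141, -0.001, -3.045]
wrist_force: [0.3, 0.7, 1.0]
opening: 0.199
```

```bash
python3 -c "
from h import *
tm(c0=(0,0));tm(z=.036,c0=(0,0));ext(ths=(150,170,180,190,200,210,220));d=wm()
print(d['img'][198,270],d['img'][190,310]);go(*S(0,0),.1,3.2378)
cv2.imwrite('pics/c10.png',cv2.resize(d['img'][140:250,220:360,::-1],None,fx=5,fy=5))"
```

```text
T 130 [563.03 116.48 127.87  87.85   5.39] rel [-2.   1.5] dyaw -0.08
T 150 [563.3  116.25 127.31  86.52   5.46] rel [-1.8  1.2] dyaw -0.01
T 160 [563.39 116.34 127.4   86.03   5.16] rel [-1.7  1.3] dyaw -0.31
T 170 [563.67 116.37 126.55  85.83   5.46] rel [-1.4  1.3] dyaw -0.01
T 180 [564.04 116.11 125.85  84.84   5.47] rel [-1.1  1. ] dyaw 0.0
T 130 [563.45 116.19 128.54  88.11   5.45] rel [-1.6  1.2] dyaw -0.02
T 150 [563.74 116.05 128.    86.97   5.51] rel [-1.4  1. ] dyaw 0.04
T 160 [563.83 116.2  127.81  86.66   5.64] rel [-1.3  1.1] dyaw 0.17
T 170 [564.09 116.18 127.27  86.29   5.47] rel [-1.   1.1] dyaw 0.0
T 180 [564.4  115.78 126.73  85.     5.44] rel [-0.7  0.7] dyaw -0.03
150 [(-62.4, -0.0), (62.3, -1.6), (-44.6, -0.1), (38.3, 0.2)]
W 160 [567.08 112.61 125.88  84.49   4.78] rel [ 0.3 -2.8] dyaw -0.78
attempt to get argmax of an empty sequence
attempt to get argmax of an empty sequence
attempt to get argmax of an empty sequence
attempt to get argmax of an empty sequence
attempt to get argmax of an empty sequence
attempt to get argmax of an empty sequence
attempt to get argmax of an empty sequence
[109 106 108] [87 89 92]
t20.40 pos [0.564  0.2879 0.1399] rot [ 3.141e+00 -1.000e-03 -3.041e+00] st [ 14.7 171.9] F [ 0.8 -0.8 -0.1] op 0.024 | d [ 0.0155 -0.1719  0.0399] w [ 0.    -0.001  0.005]
```

servo_tool([
  {"tx": -0.008,"ty": -0.05,"tz": 0,"rx": 0,"ry": 0,"rz": 0,"hand": 1.0},
  {"tx": -0.016,"ty": -0.1,"tz": 0.02,"rx": 0,"ry": 0,"rz": 0,"hand": 1.0},
  {"tx": -0.025,"ty": -0.152,"tz": 0.06,"rx": 0,"ry": 0,"rz": 0,"hand": 1.0},
  {"tx": -0.025,"ty": -0.152,"tz": 0.078,"rx": 0,"ry": 0,"rz": 0,"hand": 1.0},
  {"tx": -0.025,"ty": -0.152,"tz": 0.08,"rx": 0,"ry": 0,"rz": 0,"hand": 1.0},
])

```text
time: 21.02
ee_pos: [0.6036, 0.1355, 0.0581]
tcp_rot: [-3.141, -0.004, -3.047]
wrist_force: [-0.8, 0.4, 1.0]
opening: 0.005
```

servo_tool([
  {"tx": 0,"ty": 0,"tz": 0,"rx": 0,"ry": 0,"rz": 0,"hand": 1.0},
])

```text
time: 21.15
ee_pos: [0.6046, 0.1386, 0.0603]
tcp_rot: [3.141, 0.0, -3.043]
wrist_force: [0.5, -0.5, 0.7]
opening: 0.006
```

servo_tool([
  {"tx": 0,"ty": 0,"tz": 0.004,"rx": 0,"ry": 0,"rz": 0,"hand": 1.0},
  {"tx": 0,"ty": 0,"tz": 0.0055,"rx": 0,"ry": 0,"rz": 0,"hand": 1.0},
  {"tx": 0,"ty": 0,"tz": 0.0065,"rx": 0,"ry": 0,"rz": 0,"hand": 1.0},
  {"tx": 0,"ty": 0,"tz": 0.0075,"rx": 0,"ry": 0,"rz": 0,"hand": 1.0},
  {"tx": 0,"ty": 0,"tz": 0.0075,"rx": 0,"ry": 0,"rz": 0,"hand": 1.0},
])

```text
time: 21.78
ee_pos: [0.6044, 0.1373, 0.0524]
tcp_rot: [-3.142, -0.0, -3.044]
wrist_force: [-1.0, -0.7, 0.5]
opening: 0.001
```

servo_tool([
  {"tx": 0,"ty": 0,"tz": 0.001,"rx": 0,"ry": 0,"rz": 0,"hand": 1.0},
  {"tx": 0,"ty": 0,"tz": 0.0018,"rx": 0,"ry": 0,"rz": 0,"hand": 1.0},
  {"tx": 0,"ty": 0,"tz": 0.0018,"rx": 0,"ry": 0,"rz": 0,"hand": 1.0},
])

```text
time: 22.15
ee_pos: [0.6044, 0.1372, 0.0506]
tcp_rot: [3.142, -0.0, -3.044]
wrist_force: [0.1, -0.5, -0.2]
opening: 0.004
```

servo_tool([
  {"tx": 0,"ty": 0,"tz": 0.0006,"rx": 0,"ry": 0,"rz": 0,"hand": 1.0},
  {"tx": 0,"ty": 0,"tz": 0.0009,"rx": 0,"ry": 0,"rz": 0,"hand": 1.0},
  {"tx": 0,"ty": 0,"tz": 0.0009,"rx": 0,"ry": 0,"rz": 0,"hand": 1.0},
])

```text
time: 22.52
ee_pos: [0.6045, 0.1373, 0.0504]
tcp_rot: [3.141, 0.0, -3.045]
wrist_force: [-2.3, -0.2, 6.0]
opening: 0.002
```

servo_tool([
  {"tx": 0,"ty": 0,"tz": -0.012,"rx": 0,"ry": 0,"rz": 0,"hand": 1.0},
  {"tx": 0.04,"ty": -0.02,"tz": -0.012,"rx": 0,"ry": 0,"rz": 0,"hand": 1.0},
  {"tx": 0.08,"ty": -0.04,"tz": -0.012,"rx": 0,"ry": 0,"rz": 0,"hand": 1.0},
  {"tx": 0.08,"ty": -0.04,"tz": -0.006,"rx": 0,"ry": 0,"rz": 0,"hand": 1.0},
  {"tx": 0.08,"ty": -0.04,"tz": -0.0035,"rx": 0,"ry": 0,"rz": 0,"hand": 1.0},
])

```text
time: 23.15
ee_pos: [0.5297, 0.0903, 0.0536]
tcp_rot: [3.141, 0.002, -3.044]
wrist_force: [0.2, -0.7, -0.5]
opening: 0.003
```

servo_tool([
  {"tx": 0,"ty": 0,"tz": 0.001,"rx": 0,"ry": 0,"rz": 0,"hand": 1.0},
  {"tx": 0,"ty": 0,"tz": 0.002,"rx": 0,"ry": 0,"rz": 0,"hand": 1.0},
  {"tx": 0,"ty": 0,"tz": 0.002,"rx": 0,"ry": 0,"rz": 0,"hand": 1.0},
])

```text
time: 23.52
ee_pos: [0.529, 0.09, 0.0511]
tcp_rot: [3.142, 0.0, -3.044]
wrist_force: [0.6, -0.8, 0.6]
opening: 0.007
```

servo_tool([
  {"tx": 0,"ty": 0,"tz": 0.0008,"rx": 0,"ry": 0,"rz": 0,"hand": 1.0},
  {"tx": 0,"ty": 0,"tz": 0.0015,"rx": 0,"ry": 0,"rz": 0,"hand": 1.0},
  {"tx": 0,"ty": 0,"tz": 0.0015,"rx": 0,"ry": 0,"rz": 0,"hand": 1.0},
])

```text
time: 23.9
ee_pos: [0.5289, 0.0898, 0.0504]
tcp_rot: [3.141, 0.0, -3.044]
wrist_force: [-1.7, 1.2, 6.4]
opening: 0.006
```

servo_tool([
  {"tx": 0,"ty": 0,"tz": -0.01,"rx": 0,"ry": 0,"rz": 0,"hand": 1.0},
  {"tx": 0,"ty": 0.02,"tz": -0.01,"rx": 0,"ry": 0,"rz": 0,"hand": 1.0},
  {"tx": 0,"ty": 0.04,"tz": -0.01,"rx": 0,"ry": 0,"rz": 0,"hand": 1.0},
  {"tx": 0,"ty": 0.04,"tz": -0.004,"rx": 0,"ry": 0,"rz": 0,"hand": 1.0},
  {"tx": 0,"ty": 0.04,"tz": -0.0035,"rx": 0,"ry": 0,"rz": 0,"hand": 1.0},
])

```text
time: 24.52
ee_pos: [0.5241, 0.1295, 0.0524]
tcp_rot: [-3.141, -0.002, -3.044]
wrist_force: [-0.0, 0.0, -0.1]
opening: 0.008
```

servo_tool([
  {"tx": 0,"ty": 0,"tz": 0.001,"rx": 0,"ry": 0,"rz": 0,"hand": 1.0},
  {"tx": 0,"ty": 0,"tz": 0.002,"rx": 0,"ry": 0,"rz": 0,"hand": 1.0},
  {"tx": 0,"ty": 0,"tz": 0.002,"rx": 0,"ry": 0,"rz": 0,"hand": 1.0},
])

```text
time: 24.9
ee_pos: [0.5249, 0.1291, 0.0512]
tcp_rot: [-3.141, -0.0, -3.045]
wrist_force: [0.5, 0.1, -0.7]
opening: 0.007
```

servo_tool([
  {"tx": 0,"ty": 0,"tz": 0.0008,"rx": 0,"ry": 0,"rz": 0,"hand": 1.0},
  {"tx": 0,"ty": 0,"tz": 0.0015,"rx": 0,"ry": 0,"rz": 0,"hand": 1.0},
  {"tx": 0,"ty": 0,"tz": 0.0015,"rx": 0,"ry": 0,"rz": 0,"hand": 1.0},
])

```text
time: 25.28
ee_pos: [0.525, 0.1294, 0.0504]
tcp_rot: [3.141, 0.0, -3.045]
wrist_force: [-2.2, -0.4, 7.6]
opening: 0.007
```

servo_tool([
  {"tx": 0,"ty": 0,"tz": -0.03,"rx": 0,"ry": 0,"rz": 0,"hand": 1.0},
  {"tx": 0,"ty": 0.04,"tz": -0.08,"rx": 0,"ry": 0,"rz": 0,"hand": 1.0},
  {"tx": 0,"ty": 0.09,"tz": -0.11,"rx": 0,"ry": 0,"rz": 0,"hand": 1.0},
  {"tx": 0,"ty": 0.14,"tz": -0.11,"rx": 0,"ry": 0,"rz": 0,"hand": 1.0},
  {"tx": 0,"ty": 0.15,"tz": -0.11,"rx": 0,"ry": 0,"rz": 0,"hand": 1.0},
])

```text
time: 25.9
ee_pos: [0.5091, 0.2834, 0.1602]
tcp_rot: [3.139, 0.001, -3.039]
wrist_force: [-0.9, -0.8, 0.0]
opening: 0.004
```

```bash
python3 -c "
from h import *
tm(z=.036,c0=(0,0));d=cam('side')
go(*S(0,0),.1,3.2378)
cv2.imwrite('pics/c11.png',cv2.resize(d['img'][90:270,200:440,::-1],None,fx=3.2,fy=3.2))"
```

```text
T 130 [563.63 116.3  128.97  88.3    5.45] rel [-1.5  1.2] dyaw -0.02
T 150 [563.93 116.04 128.43  86.89   5.46] rel [-1.2  1. ] dyaw -0.01
T 160 [564.04 116.12 127.89  86.57   5.51] rel [-1.1  1. ] dyaw 0.04
T 170 [564.15 116.07 127.46  86.13   5.35] rel [-1.  1.] dyaw -0.12
T 180 [564.47 116.1  126.55  85.71   5.51] rel [-0.6  1. ] dyaw 0.04
t26.00 pos [0.5096 0.2799 0.1594] rot [-3.142e+00 -1.000e-03 -3.042e+00] st [-40.1 169.1] F [ 0.4 -0.1  0.1] op 0.004 | d [-0.0396 -0.1692  0.0594] w [-0.    -0.001  0.003]
```

View pics/c11.png

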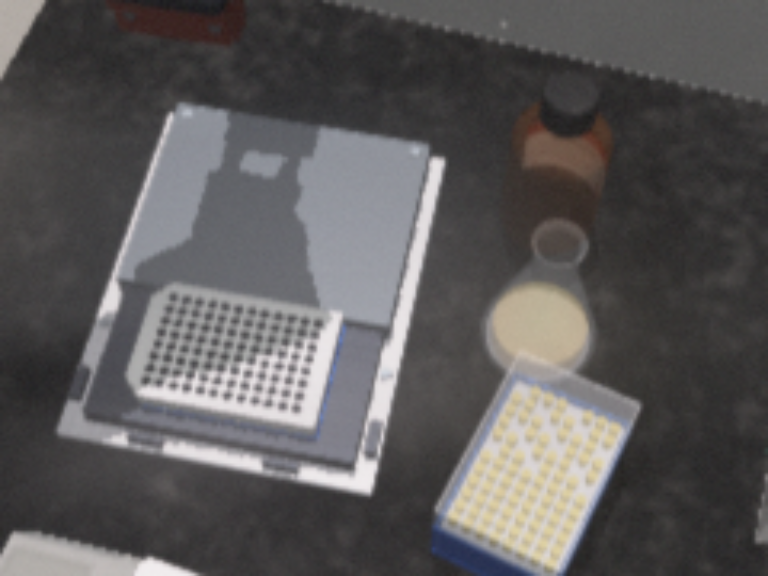

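```bash
python3 -c "
from h import *
print(env.hand_in(),readout.sense()['time'])"
```

```text
the job is handed in; nothing more can be done
the job is handed in; nothing more can be done
```

The white plate is down over the blue plate's deck, cut corners over cut corners, and I have handed the job in. The last clock reading was about 26 s, against the 51 s limit.

I squared it on the shelf and pushed it along station y onto the deck. I then corrected it along station x from both ends until the skirt dropped.

**Height:** I touched the top at three corners with shut fingers. Each contact came with the fingertips at 36.4 mm under 6–8 N. A seated plate would read 36 mm, and one still riding on the deck 40 mm. I did not touch the fourth corner; its height follows from the other three on a rigid plate.

**Position:** The last top view puts the plate about 1.1 mm off the blue outline in −x and 1.0 mm in +y, square to within about 0.1°. Both offsets are within the 1.5 mm clearance.

**Checks that disagreed:**
- The side camera gave x readings about 1–2 mm different from the top camera because of shadows. As a result I pushed about 4 mm too far in x once and had to push back. I relied on the top view and touch for the final placing.
- The side view's y reading also did not match the drop exactly.

**Bystanders:** The last side view shows the bottle, flask and tip box standing where they were. The timer was outside that crop, but no move went near it. The hand was clear of everything at hand-in.

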